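Find the metal-cored printing block and hold it up to the window light

TASK

Two look-alike printing blocks stand in the wooden drying rack; one is all wood, the other has a metal core and weighs more than twice as much. Feel their weight by raising them a little in their slots (the light one must never leave its slot, and must end standing down in it), then draw the heavy one up out of the rack and tip it about 45 degrees so that its black carved face looks slantwise up, its top edge level. Finish holding it like that, still, with its middle at least 20 cm above the table and touching nothing but the gripper; leave the ink tin, the brayer and the ink knife alone.

Things in the scene. Friction and masses are not known exactly. Their poses are not given: they have to be found in the camera images.
- rack: fixed wooden drying rack, 100 (x) by 280 (y) by 45 (z) mm; origin: centre of its underside; z up; its x is the seated blocks' x. Two slots side by side at y = +65 and -65 mm, open above, 23 mm wide along x, 104 mm long along y, 35 mm deep (floor 10 mm above the table); seated blocks rise 85 mm above the rack's top
- block_a: printing block, a wooden slab 20 (x) by 100 (y) by 120 (z) mm, upright in either slot with 1.5 to 2 mm of play each side, seated on the slot floor. Origin: centre of its lower edge; z to its top edge. x points out of its carved face (faces away from the robot at the start): black, pale lines, red dot, on the lower 76 mm; the top 44 mm is bare wood to hold it by
- block_b: the other printing block: same size, axes and looks as block_a, either slot. Of the two, one (not told which) is all wood, 0.16 to 0.20 kg; the other has a metal core, 0.40 to 0.50 kg
- block_a_top (a point): middle of block_a's top edge face (120 mm above its origin along its z)
- block_b_top (a point): middle of block_b's top edge face (120 mm above its origin along its z)
- block_a_center (a point): middle of block_a (60 mm above its origin along its z)
- block_b_center (a point): middle of block_b (60 mm above its origin along its z)
- ink_tin: bystander: round tin with red label, 72 mm across, 75 mm tall, standing; origin at the centre of its underside
- brayer: bystander: ink roller lying on the table, black roll 38 mm across and 90 mm long, along its y, handle reaching 140 mm to its -x; origin under the roll
- ink_knife: bystander: ink spatula lying flat on the table along its x; origin on its underside
Things that resemble listed ones, but are neither listed nor needed, are in the scene too. What is shaped like the block_a but blue is not meant.

How it is judged:
On the way:
1. one block is drawn up clear of the rack, its underside above the rack's top (z of any of block_a, block_b in the frame of rack above 0.05 m), for 0.1 s.
At the end, for the whole second after the job is handed in: one block is held still, middle over 190 mm up, carved face 30 to 60 degrees from straight up, top edge level within 15 degrees, touching only the fingers; the other is let go in its slot, down within 6 mm, and weighs under 3 N on the rack, so the held one is the heavy one (((height (world z) of block_a_center above 0.19 m and angle between block_a's own x axis and vertical between 0.52 and 1.05 rad and angle between block_a's own y axis and vertical between 1.31 and 1.83 rad and contact force between block_a and the fingers above 2 N and contact force between block_a and rack below 0.2 N and contact force between block_a and block_b below 0.2 N and contact force between block_a and ink_tin below 0.2 N and contact force between block_a and brayer below 0.2 N and contact force between block_a and ink_knife below 0.2 N and linear speed of each of block_a, block_b below 0.03 m/s and angular speed of block_a below 0.2 rad/s and z of block_b in the frame of rack below 0.016 m and horizontal distance between block_b and rack below 0.08 m and angle between block_b's own z axis and vertical below 0.2 rad and contact force between block_b and the fingers below 0.2 N and contact force between block_b and rack between 0.8 and 3 N) or (height (world z) of block_b_center above 0.19 m and angle between block_b's own x axis and vertical between 0.52 and 1.05 rad and angle between block_b's own y axis and vertical between 1.31 and 1.83 rad and contact force between block_b and the fingers above 2 N and contact force between block_b and rack below 0.2 N and contact force between block_b and block_a below 0.2 N and contact force between block_b and ink_tin below 0.2 N and contact force between block_b and brayer below 0.2 N and contact force between block_b and ink_knife below 0.2 N and linear speed of each of block_b, block_a below 0.03 m/s and angular speed of block_b below 0.2 rad/s and z of block_a in the frame of rack below 0.016 m and horizontal distance between block_a and rack below 0.08 m and angle between block_a's own z axis and vertical below 0.2 rad and contact force between block_a and the fingers below 0.2 N and contact force between block_a and rack between 0.8 and 3 N))); the arm keeps its last pose, push and grip.
It fails at once if the light block leaves its slot (the one still standing in the rack weighs on it with more than 3 N, so it is the heavy one) ((z of block_a in the frame of rack above 0.046 m and contact force between block_b and rack above 3 N) or (z of block_b in the frame of rack above 0.046 m and contact force between block_a and rack above 3 N)).
It fails at once if the ink tin is disturbed (distance of ink_tin from where it was at the start of the episode above 0.03 m).
It fails at once if the brayer is disturbed (distance of brayer from where it was at the start of the episode above 0.03 m).
It fails at once if the ink knife is disturbed (distance of ink_knife from where it was at the start of the episode above 0.03 m).
It also fails if it takes over 45 s, if anything falls off the work surface, if the arm or the gripper's body presses on something with over 40 N, if the wrist force passes 120 N, or if a joint passes its speed limit or range.

ROBOT

A 6-joint arm with a two-finger parallel gripper is mounted at the origin on the work surface. World frame = base frame: x ahead of the robot, y to its left, z up, the work surface at z = 0. Lengths are in m, angles in rad, forces in N, time in s.
With the tool pointing down it reaches from about 0.275 to 0.825 m from the base axis. Payload 4.9 kg.
Tool frame: the origin (TCP) lies midway between the tips of the shut fingers; the grasp point (between the pads) lies 19 mm behind it (bot.grip_depth is the distance from the TCP to the grasp point, in m); y points along the fingers, x is the direction in which the jaws open and shut, and the axes are right-handed (so a half turn about y gives the same grasp; the last joint's range is limited). The gripper opens to 85 mm and grips with 20 to 120 N. Pads are 22 mm wide; open, the fingers measure 114 mm over their backs; the gripper's body (76 mm by 85 mm) begins 54 mm behind the grasp point. The pads swing forward as they close: fully open they stand 13 mm farther back than shut.
Start: joints at [-1.387, 0.326, -0.193, 1.052, 0, 1.437], TCP at [0.172, -0.522, 0.204] pointing down, gripper open.
Joint ranges: [-2.65, 2.65], [-0.97, 1.79], [-1.3, 1.35], [-1.93, 2.1], [-1.47, 1.37], [-3.14, 3.14]. Speed limits (rad/s): [2.57, 2.57, 3.14, 3.14, 3.14, 3.14].

INTERFACE

Orientations are given as a unit quaternion [w, x, y, z].
In Python, from cell import bot gives the robot as it stands. Calls block until the motion is done:
- bot.move_pose(position, orientation): joint-space move of the TCP to a pose.
- bot.move_linear(position, speed=0.15, rotation=None, until_force=None): straight line of the TCP; rotation=None keeps the orientation; speed is the mean speed in m/s. With until_force (N) it stops when the force on the tool has changed by that much, and returns True; else False.
- bot.goto_joints(angles): joint-space move.
- bot.set_gripper(opening, grasp_force=None): opening from 0.0 (shut) to 1.0 (fully open); grasp_force is the grip in N (None keeps the last); returns when the fingers have stopped.
- bot.wait(seconds).
- bot.solve_ik(position, orientation): joint angles nearest the present ones, or None.
- bot.camera(name): name is "scene" or "top" or "wrist"; returns the picture (480x640x3 uint8, red, green, blue); there is no depth.
- bot.calibration(name): a dict with "mtx" (3x3 intrinsics, pixels), "k1" (the pictures are not rectified: a ray, as slopes to the right and down, at radius r is drawn at 1 + k1 r^2 times it, then the intrinsics apply), "extrinsics" (4x4, takes a point from world to camera coordinates); the wrist camera has in their place "hand_eye" (4x4, takes a point from camera to tool coordinates, whose origin is the TCP and whose axes are the tool frame's). Camera axes: x right, y down, z forward; pixel columns grow to the right and rows downward; lengths in m; the calibration is good to about 2 mm. A picture is of the moment at which its call begins: read the wrist's pose just before it. calibration takes no time and is no camera call.
A pose or a line that the arm cannot do raises bot.PlanningError and nothing moves.
- bot.close_job(): hands the job in, once; it reports no verdict.
Trained networks look in the newest picture that a camera, given by its name, has taken for a name from the list of things; names that differ only in an ending like _2 or _b are one class to them, and where a whole thing is asked for, a point or a joint stands for the part that bears it (a point fixed in the world has none). Each returns a list of dicts, best first, with "confidence" (0 to 1); they miss things now and then, are a little off and sometimes report something else, mostly with a low value. They report only what shows in the picture. A call takes as long as a camera call. They do not tell look-alikes from the thing itself.
- bot.search_frame(camera, thing): "bbox" ([left, top, width, height] in pixels, round what is visible of it).
Readings, each from a call of its own:
- bot.read_clock(): time.
- bot.read_joint_positions(): joint angles.
- bot.read_joint_vel(): joint speeds.
- bot.read_joint_efforts(): joint torques, N m.
- bot.read_position(): TCP position.
- bot.read_tool_rot(): TCP orientation.
- bot.read_ft_force(): force on the tool from outside, world axes, zero at the start.
- bot.read_moment(): the same for the moment, N m.
- bot.read_gripper_width(): opening from 0.0 (shut) to 1.0 (fully open).
Only numpy, scipy, OpenCV 4.12 (cv2) and the standard library are available. Lean on these libraries where they do the work, as an engineer would, in place of code of your own. Each camera call takes 0.05 s, during which the arm holds its last target. There are 200 camera calls.

## Working session

There is one attempt and no reset: what is moved stays moved. The work goes in short steps, each a Python script; the robot and the scene stay as the last script left them, time stands still between calls to the robot, and variables do not carry over. Pictures are saved under pics/ and viewed, about 8 in all and at most 12, crops included, and the job is handed in when it is done.

```bash
ls; mkdir -p pics; python3 - <<'E'
from cell import bot
import cv2,numpy as np
ims=[]
for c in ["scene","top"]:
    im=bot.camera(c); cv2.imwrite(f"pics/{c}0.png",im[:,:,::-1])
    for t in ["block_a","rack","ink_tin","brayer","ink_knife"]:
        print(c,t,[(np.round(d["bbox"]).tolist(),round(d["confidence"],2)) for d in bot.search_frame(c,t)][:4])
    k=bot.calibration(c); print(k["mtx"].tolist(),k["k1"],np.round(k["extrinsics"],4).tolist())
print(bot.read_clock(), bot.read_tool_rot())
E
```

```text
pics
scene block_a [([328.0, 220.0, 42.0, 34.0], 0.94), ([280.0, 256.0, 14.0, 57.0], 0.8), ([221.0, 188.0, 38.0, 48.0], 0.6)]
scene rack [([265.0, 232.0, 44.0, 105.0], 0.87)]
scene ink_tin [([430.0, 347.0, 39.0, 43.0], 0.72), ([277.0, 220.0, 12.0, 39.0], 0.15)]
scene brayer [([145.0, 172.0, 58.0, 28.0], 0.89)]
scene ink_knife [([236.0, 131.0, 79.0, 38.0], 0.96)]
[[556.3698844577474, 0.0, 319.8525094989989], [0.0, 556.3698844577474, 238.27472854979948], [0.0, 0.0, 1.0]] 0.05179634094756471 [[-0.847, 0.5314, 0.0134, 0.4036], [0.4104, 0.6698, -0.6189, -0.1309], [-0.3378, -0.5187, -0.7854, 1.6668], [0.0, 0.0, 0.0, 1.0]]
top block_a [([410.0, 178.0, 23.0, 50.0], 0.93), ([272.0, 177.0, 45.0, 33.0], 0.81), ([306.0, 272.0, 30.0, 42.0], 0.62), ([324.0, 203.0, 40.0, 33.0], 0.56)]
top rack [([260.0, 162.0, 123.0, 92.0], 0.83)]
top ink_tin [([127.0, 269.0, 33.0, 34.0], 0.73)]
top brayer [([479.0, 140.0, 61.0, 60.0], 0.98)]
top ink_knife [([502.0, 250.0, 24.0, 122.0], 0.6)]
[[550.7766770851498, 0.0, 321.00694769155257], [0.0, 550.7766770851498, 242.09519349628158], [0.0, 0.0, 1.0]] -0.12141564604305317 [[0.0167, -0.9999, 0.0014, 0.0025], [-0.9947, -0.0168, -0.101, 0.5099], [0.101, 0.0003, -0.9949, 1.2752], [0.0, 0.0, 0.0, 1.0]]
0.6 [-0.57279843  0.57281717 -0.41458248  0.41461284]
```

View pics/scene0.png

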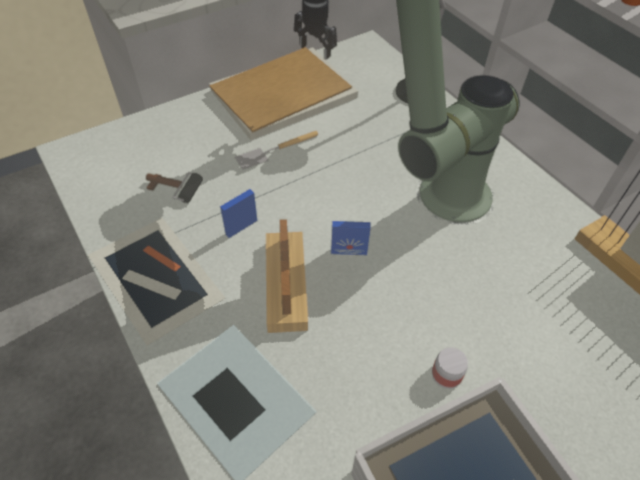

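View pics/top0.png

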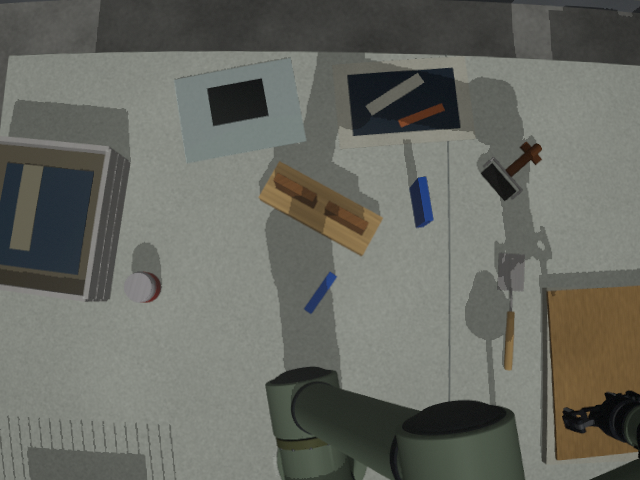

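The scene view shows the rack at about (287,280) with two wooden blocks. The top view has it at (320,208), with blocks at (295,188) and (347,218). There are two blue look-alikes nearby, and the tin, brayer and knife are all well away. Next I'll get a rough pose and look with the wrist camera.

```bash
cat > h.py <<'E'
from cell import bot
import cv2,numpy as np
from scipy.spatial.transform import Rotation as R
def ray(cam,px,T=None):  # origin, dir in world; T = world<-tool for wrist
    k=bot.calibration(cam); m=np.array(k["mtx"])
    d=np.array([(px[0]-m[0,2])/m[0,0],(px[1]-m[1,2])/m[1,1]]); s=d.copy()
    for _ in range(20): s=d/(1+k["k1"]*(s@s))
    W=T@np.array(k["hand_eye"]) if T is not None else np.linalg.inv(k["extrinsics"])
    return W[:3,3],W[:3,:3]@np.r_[s,1]
def atz(cam,px,z,T=None):
    o,d=ray(cam,px,T); return o+d*(z-o[2])/d[2]
def tri(r1,r2):
    A=np.c_[r1[1],-r2[1]]; s=np.linalg.lstsq(A,r2[0]-r1[0],rcond=None)[0]
    p,q=r1[0]+s[0]*r1[1],r2[0]+s[1]*r2[1]; return (p+q)/2,np.linalg.norm(p-q)
def Rt(q): return R.from_quat(np.roll(q,-1))
def toolT():
    T=np.eye(4); T[:3,:3]=Rt(bot.read_tool_rot()).as_matrix(); T[:3,3]=bot.read_position(); return T
def quat(xdir,ydir):
    x=np.array(xdir,float);y=np.array(ydir,float); x/=np.linalg.norm(x); y/=np.linalg.norm(y)
    return np.roll(R.from_matrix(np.c_[x,y,np.cross(x,y)]).as_quat(),1)
E
python3 - <<'E'
from h import *
print([atz("top",p,.045).round(3).tolist() for p in [(275,162),(382,215),(360,255),(260,200)]])
print(np.round(bot.calibration("wrist")["hand_eye"],3))
c=atz("top",(320,208),.045); print(c)
p=bot.read_position(); bot.move_linear(p+[0,0,.2])
a=np.deg2rad(-27)
for s in (1,-1):
    q=quat([s*np.cos(a),s*np.sin(a),0],[0,0,-1]); print(s,bot.solve_ik([c[0],c[1],.4],q))
E
```

```text
[[0.697, 0.123, 0.045], [0.574, -0.131, 0.045], [0.479, -0.08, 0.045], [0.605, 0.156, 0.045]]
[[ 1.     0.     0.     0.001]
 [-0.    -0.329  0.944 -0.17 ]
 [ 0.    -0.944 -0.329  0.085]
 [ 0.     0.     0.     1.   ]]
[0.58811804 0.01476509 0.045     ]
1 [-0.10033381  0.36809305  0.36038891  1.56309218  0.          1.94170142]
-1 [-0.10033381  0.36809305  0.36038891  1.56309218  0.         -1.19989124]
```

```bash
python3 - <<'E'
from h import *
c=np.array([.588,.015,0]); a=np.deg2rad(-27); x=np.array([np.cos(a),np.sin(a),0]); y=np.array([-x[1],x[0],0])
for s in (1,-1):
    for f in (.065,-.065):
        print(s,f,bot.solve_ik(c+y*f+[0,0,.30],quat(s*x,x/1.414-np.array([0,0,.707]))) )
q=quat(x,[0,0,-1])
for i,o in enumerate([0.06,-.06]):
    bot.move_pose(c+y*o+[0,0,.33],q); bot.wait(.3)
    T=toolT(); im=bot.camera("wrist"); np.save(f"T{i}.npy",T); cv2.imwrite(f"pics/w{i}.png",im[:,:,::-1])
    for t in ["block_a","rack"]: print(t,[(np.round(d["bbox"]).tolist(),round(d["confidence"],2)) for d in bot.search_frame("wrist",t)][:4])
a,b=[cv2.imread(f"pics/w{i}.png") for i in (0,1)]
cv2.imwrite("pics/w01.png",cv2.resize(np.hstack([a,b]),(800,300)))
print(bot.read_clock())
E
```

```text
1 0.065 [ 0.11129425  0.1637345  -0.24076624  0.83321376 -0.21215621  2.11753591]
1 -0.065 [-0.13305402  0.01016634 -0.41589688  0.7721522  -0.12733187  1.88495091]
-1 0.065 [ 0.11129425  0.1637345  -0.24076624  0.83321376 -0.21215621 -1.02405674]
-1 -0.065 [-0.13305402  0.01016634 -0.41589688  0.7721522  -0.12733187 -1.25664175]
block_a [([115.0, 274.0, 114.0, 64.0], 0.97), ([312.0, 128.0, 24.0, 116.0], 0.79), ([307.0, 243.0, 27.0, 109.0], 0.72), ([369.0, 331.0, 75.0, 104.0], 0.68)]
rack [([276.0, 105.0, 95.0, 227.0], 0.6), ([311.0, 243.0, 24.0, 109.0], 0.29)]
block_a [([308.0, 137.0, 24.0, 114.0], 0.97), ([96.0, 191.0, 128.0, 52.0], 0.97), ([372.0, 254.0, 101.0, 96.0], 0.75), ([314.0, 0.0, 24.0, 118.0], 0.41)]
rack [([278.0, 0.0, 97.0, 250.0], 0.93)]
6.1583
```

View pics/w0.png

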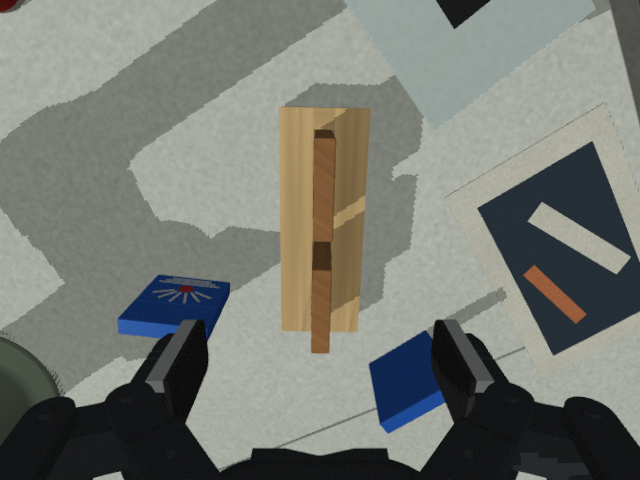

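View pics/w1.png

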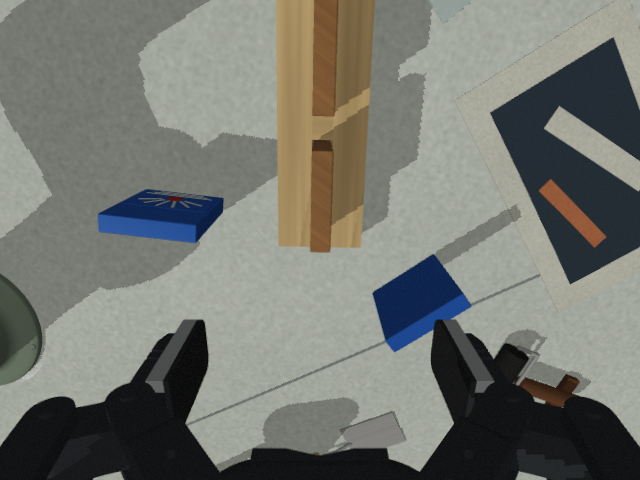

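In both wrist views image-up is rack +y, the tops are brown strips, and the dark patches are end faces. The top-edge points in w0 are (325,138) and (322,242) for the +y block, and (321,268) and (319.5,352) for the -y block. In w1, (325,116), (321,151) and (320,251) are visible.

```bash
python3 - <<'E'
from h import *
T=[np.load(f"T{i}.npy") for i in (0,1)]
P=[]
for p,q in [((322,242),(325,116)),((321,268),(321,151)),((319.5,352),(320,251))]:
    X,e=tri(ray("wrist",p,T[0]),ray("wrist",q,T[1])); P.append(X); print(X.round(4),round(e,4))
z=.13
A=[atz("wrist",p,z,T[0]) for p in [(325,138),(322,242),(321,268),(319.5,352)]]
B=[atz("wrist",p,z,T[1]) for p in [(325,116),(321,151),(320,251)]]
print(np.round(A,4),np.round(B,4))
d=A[0]-A[3]; print("yaw",np.rad2deg(np.arctan2(d[1],d[0]))-90, [np.linalg.norm(A[i]-A[i+1]) for i in (0,2)])
# finer: rack edges in w0 (280,107)-(282,331) left, (370,108)-(357,331) right
for s in ([(280,107),(282,331)],[(370,108),(357,331)]):
    e=[atz("wrist",p,.045,T[0]) for p in s]; d=e[0]-e[1]; print(np.round(e,4),np.rad2deg(np.arctan2(d[1],d[0]))-90,np.linalg.norm(d))
E
```

```text
[0.5982 0.0252 0.1309] 0.002
[ 0.5819 -0.0021  0.1215] 0.0006
[ 0.5367 -0.0882  0.1285] 0.0003
[[ 0.6448  0.1132  0.13  ]
 [ 0.5972  0.0254  0.13  ]
 [ 0.5838  0.001   0.13  ]
 [ 0.5371 -0.0872  0.13  ]] [[ 0.5991  0.0247  0.13  ]
 [ 0.5821 -0.0011  0.13  ]
 [ 0.5371 -0.0878  0.13  ]]
yaw -28.261743025901275 [np.float64(0.09986141793271133), np.float64(0.09982812394516288)]
[[ 0.6139  0.158   0.045 ]
 [ 0.481  -0.0886  0.045 ]] -28.320161614958998 0.2801644796553676
[[ 0.7007  0.1126  0.045 ]
 [ 0.569  -0.1335  0.045 ]] -28.15865024026037 0.2791508263251877
```

```bash
cat >> h.py <<'E'
yaw=np.deg2rad(-28.25); bx=np.array([np.cos(yaw),np.sin(yaw),0]); by=np.array([-bx[1],bx[0],0]); Q=quat(bx,[0,0,-1])
C={"+":np.array([.621,.0693,0]),"-":np.array([.560,-.0435,0])}; ZG=.083
def F(n=5):
    f=[]
    for _ in range(n): f.append(bot.read_ft_force()); bot.wait(.03)
    return np.mean(f,0).round(2)
def weigh(k,dz=.012):
    bot.set_gripper(.6)
    bot.move_pose(C[k]+[0,0,.2],Q)
    bot.move_linear(C[k]+[0,0,ZG],speed=.1,until_force=15); bot.wait(.2); print("pos",bot.read_position().round(4),"free",F())
    bot.set_gripper(0,60); bot.wait(.2); print("w",bot.read_gripper_width(),"closed",F())
    for z in (dz,dz+.004):
        bot.move_linear(C[k]+[0,0,ZG+z],speed=.03); bot.wait(.4); print("up",F(),bot.read_moment().round(3),bot.read_position().round(4))
    print("t",bot.read_clock())
E
python3 - <<'E'
from h import *
weigh("-")
E
```

```text
pos [ 0.5604 -0.0436  0.0835] free [-0.17 -0.14 -0.13]
w 0.2186680041817032 closed [ 0.04 -0.14  2.96]
up [-0.17  0.04 -4.3 ] [-0.011  0.018 -0.064] [ 0.56   -0.0435  0.095 ]
up [-0.14 -0.02 -4.53] [ 0.036 -0.022 -0.027] [ 0.56   -0.0435  0.099 ]
t 11.575
```

The -y block pulls 4.2–4.4 N net, which fits the heavy one: 3.9–4.9 N expected, against 1.6–2.0 N for the light one. I'll check again higher up but still inside the slot, to rule out slot friction, and only then draw it out.

```bash
python3 - <<'E'
from h import *
b=C["-"]
f=[]
for dz in (.024,.020,.028):   # up, down, up: friction would change sign
    bot.move_linear(b+[0,0,ZG+dz],speed=.03); bot.wait(.3); f.append(F()[2])
print(f)
if max(f)<-3.2:
    bot.move_linear(b+[0,0,ZG+.09],speed=.06); bot.wait(.3); print("free weight",F())
    bot.move_linear(b+[0,0,.30],speed=.15)
    ap=(bx-[0,0,1])/np.sqrt(2)
    q2=quat((bx+[0,0,1])/np.sqrt(2),ap)
    bot.move_linear(b-bx*.06+[0,0,.30],speed=.08,rotation=q2)
    bot.wait(.5); print(bot.read_position(),bot.read_tool_rot(),q2,F(),bot.read_gripper_width(),bot.read_joint_vel().round(3))
    T=toolT(); print("centre est",T[:3,3]+ap*(.060-.028+.000-.019))
    a=bot.camera("scene"); c=bot.camera("wrist")
    s=cv2.resize(a[150:350,200:440],(480,400)); cv2.imwrite("pics/fin.png",np.hstack([s,cv2.resize(c,(320,400))])[:,:,::-1])
print(bot.read_clock())
E
```

```text
[np.float64(-3.99), np.float64(-4.49), np.float64(-4.29)]
free weight [ 0.13 -0.28 -4.4 ]
[ 0.50721417 -0.01526036  0.29990783] [-0.56745047  0.6996541   0.1027838   0.42180517] [-0.56749367  0.69956618  0.10299107  0.42184231] [-0.08  0.21 -4.63] 0.21829016382583163 [-0.    -0.001 -0.002  0.    -0.001  0.   ]
centre est [ 0.51524589 -0.01946836  0.29076454]
18.575
```

View pics/fin.png

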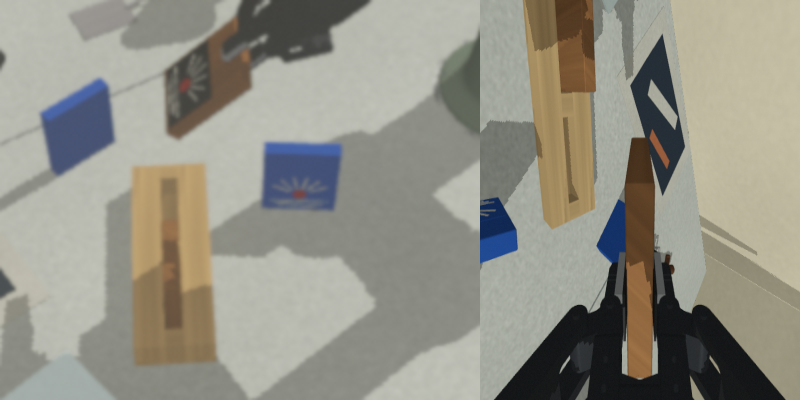

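The scene crop (left) shows the held block at about (205,85), black face with its red dot looking slantwise up, clear of everything. The other block still stands in its slot at about (170,250). The wrist view shows the block straight in the jaws. I'm handing it in.

```bash
python3 - <<'E'
from h import *
bot.wait(.5); print(F(),bot.read_joint_vel().round(4)); bot.close_job()
E
```

```text
[ 0.03  0.02 -4.09] [ 0.0004  0.0022  0.0002 -0.0002 -0.      0.0003]
the job is handed in; nothing more can be done
```

I weighed the block in the -y slot, found it was the heavy one, drew it out, tipped it 45° and handed the job in holding it still.

- **Weight:** it read 4.0–4.5 N at several heights in the slot, moving both up and down, and 4.4 N clear of the rack. That is about 0.45 kg, well inside the heavy range.
- **Other block not weighed:** I never touched the second block. The first reading was already clear, so I skipped that part of feeling both blocks.
- **Final pose:** the tool is at the commanded 45° tilt, with the black face slantwise up and the top edge level. From the tool pose, the block's middle is about 0.29 m above the table.
- **Last checks:** joint speeds were about zero and the grip width had not changed since the grasp. The last picture shows the block straight in the jaws, clear of everything, and the other block still standing in its slot. That picture is cropped, so it doesn't show all the bystanders, but the arm never worked near them.
- **Disagreements:** one of the three points I measured for block height came out at 0.1215 m instead of 0.13 m. The other two gave 0.1309 and 0.1285 m, so I used 0.13 m.
- **Time:** about 19–20 s of the 45 s.

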